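# Clamp a jar with a removable crank

## Robot

A 7-joint arm with a two-finger parallel gripper is mounted at the origin on a cart in front of the work surface, level with it; the furniture and walls round the work are solid. World frame = base frame: x ahead of the robot, y to its left, z up, the work surface at z = 0. Lengths are in m, angles in rad, forces in N, time in s.
With the tool pointing down it reaches from about 0.4 to 0.9 m from the base axis. Payload 5.5 kg.
Tool frame: the origin (TCP) lies midway between the tips of the shut fingers; the grasp point (between the pads) lies 19 mm behind it (manip.grip_depth is the distance from the TCP to the grasp point, in m); z points along the fingers, y is the line along which they close (so a half turn about z gives the same grasp; the last joint's range is limited). The gripper opens to 92 mm and grips with 3 to 60 N. Pads are 19 mm wide; open, the fingers measure 130 mm over their backs; the gripper's body (75 mm by 190 mm) begins 47 mm behind the grasp point.
Start: joints at [1.386, 0.501, -0.427, 1.55, 0.221, 1.138, -0.21], TCP at [0.281, -0.586, 0.193] pointing down, gripper open.
Joint ranges: [-2.88, 2.88], [-0.31, 2.03], [-1.54, 1.56], [0.2, 2.42], [-1.41, 4.55], [0.19, 2.02], [-2.57, 2.57]. Speed limits (rad/s): [2.57, 2.57, 3.14, 3.14, 3.14, 3.14, 3.14].

## Interface

Orientations are given as a unit quaternion [x, y, z, w].
In Python, from bench import manip, effector, viewer gives the robot as it stands. Calls block until the motion is done:
- manip.move_pose(position, orientation): joint-space move of the TCP to a pose.
- manip.servo_line(position, ori=None, vel=0.15): straight line of the TCP; ori=None keeps the orientation; vel is the mean speed in m/s.
- manip.movej(angles): joint-space move.
- effector.open_jaws() and effector.close(f_grip=None): open the fingers fully, or close them until they stop; f_grip is the grip in N (None keeps the last).
- manip.sleep(seconds).
- manip.solve_ik(position, orientation): joint angles nearest the present ones, or None.
- viewer.get_image(name): name is "scene" or "top" or "wrist"; returns the picture (420x560x3 uint8, red, green, blue); there is no depth.
- viewer.get_calibration(name): a dict with "vfov" (degrees; the focal length in pixels is half the picture's height over the tangent of half this angle, whatever the lens; pixels are square), "cx", "cy" (the principal point, pixels), "eye" and "attitude" of the camera in the world. Camera axes: x right, y down, z forward; pixel columns grow to the right and rows downward; lengths in m; the calibration is good to about 2 mm. The wrist camera is an equidistant fisheye: a pixel r from the principal point sees the ray r / f radians off the axis. A picture is of the moment at which its call begins: read the wrist's pose just before it. get_calibration takes no time and is no camera call; for the wrist camera it gives the pose at the moment of the call.
A pose or a line that the arm cannot do raises manip.PlanningError and nothing moves.
- manip.hand_in(): hands the job in; it is judged then, once.
Readings, each from a call of its own:
- manip.current_clock(): time.
- manip.current_q(): joint angles.
- manip.current_joint_velocities(): joint speeds.
- manip.current_tau(): joint torques, N m.
- manip.current_tool_pos(): TCP position.
- manip.current_tcp_rot(): TCP orientation.
- manip.current_force(): force on the tool from outside, world axes, zero at the start.
- manip.current_wrist_torque(): the same for the moment, N m.
- manip.current_finger_gap(): finger opening in m.
- manip.current_gripper_force(): force on a finger pad.
Only numpy, scipy, OpenCV 4.12 (cv2) and the standard library are available. Lean on these libraries where they do the work, as an engineer would, in place of code of your own. Each camera call takes 0.05 s, during which the arm holds its last target. There are 200 camera calls.

## Task

Clamp the glass jar in the jar clamp: take the crank off the chopping board, fit it fully down onto the clamp's square shaft without forcing it, and wind it clockwise until the jar is gripped firmly between the jaws, gently enough not to crack the glass. Then lift the crank off and stand it flat back on the chopping board, knob up, leaving the jar clamped and the other things on the table alone.

Things in the scene. Friction and masses are not known exactly. Their poses are not given: they have to be found in the camera images.
- jar_clamp: grey and aluminium jar clamp fixed to the table; base plate 116 x 290 mm, top 12 mm up. Origin on the table under the axis of the square shaft; +y points from shaft to jar (jar centre about 150 mm along it). Gear housing round the shaft 78 x 76 mm, top at 74 mm; rods and jaws at most 62 mm high, the jar's lid 98 mm.
- seat (a point): fixed point on the shaft's vertical axis at the top of the steel collar (29 mm across), 80 mm above the table: the crank's underside rests here when fully home. The brass shaft, 12 mm square, rises 20 mm from here. A light push of up to 10 N gets the crank home; 20 N or more is forcing it.
- shaft_tip (a point): fixed point on the shaft axis at its top, 100 mm above the table; the last 7 mm taper to 9 mm square. The angle at which the square stands differs each time and is not reported (this frame is the clamp's): find it by feel or sight; it repeats every quarter turn. The shaft resists turning with 0.30 N m, so it stays put while a crank rubs lightly on its tip.
- jaw: grey sliding jaw; origin at table height under its rubber face. It moves along the clamp's +y, 6 mm per radian of crank (clockwise from above closes), pushes the jar into the V jaw and cannot run back by itself. It must travel 12 to 25 mm (2 to 4.2 rad of crank). Winding freely takes 4 to 5 N sideways at the knob.
- jaw_face (a point): centre of the sliding jaw's flat black rubber face, 74 x 40 mm. Once both jaws touch the jar, each 1 N more at the knob is 10 N more squeeze: 3 to 5 N above the free-running push is a firm grip. A squeeze under 15 N does not hold; over 80 N may crack the glass. The squeeze grows very roughly 10 to 20 N per 0.1 rad of crank.
- v_jaw (a point): point 36 mm up where the two rubber faces of the fixed V jaw, at 45 degrees to the clamp's y, would meet; a gripped jar's axis is 46 mm from it, up to 4 mm more if the jar has wedged a little to one side
- jar: glass jar with yellow contents and black lid, 65 mm across, 86 mm tall, about 0.3 kg, standing loose on the clamp's base plate between the jaws; origin under its centre
- crank: loose crank, about 0.25 kg, standing flat on the chopping board: a 28 x 28 mm square hub 48 mm tall (steel foot, black top), a flat steel arm 18 mm wide and 9 mm thick along +x at the hub's foot, and an upright black knob 22 mm across, 60 mm from the hub axis. Origin at the centre of the hub's underside, z up.
- crank_socket (a point): mouth of the square socket in the hub's underside: 13.5 mm wide, sides parallel to the hub's, 22 mm deep, so the crank drops 20 mm over the shaft. At any angle it slips 3 to 5 mm over the tapered tip; it goes all the way only within about 0.1 rad of the shaft's square, and sticks half-way down a little beyond that until turned a few hundredths.
- crank_grip (a point): point on the hub axis, 36 mm above the crank's underside, where the hub is gripped from above, fingers closing across the arm (along the crank's y)
- crank_knob (a point): point on the knob's axis, 60 mm from the hub axis and 50 mm above the crank's underside. The knob reaches from 12.5 to 62.5 mm above the underside and spins freely on its pin, so it can be held (25 N or more, or it slips) while it is led in a circle round the seat
- board: brown wooden chopping board fixed to the table, 170 (x) x 280 (y) x 22 mm; origin under its centre
- mug_red: red mug, 74 mm across, 77 mm tall; bystander
- mug_yellow: yellow mug, 74 mm across, 77 mm tall; bystander
- sauce_jar: jar of red sauce with white lid, 64 x 87 mm; bystander
- spice_jar: spice jar with ochre cap, 42 x 106 mm; bystander
- garlic: garlic bulb, 60 mm; bystander

How it is judged:
On the way, in this order (a step that is already met when the one before it is completed fails the run):
1. the crank is fully home on the square shaft, resting on the collar (horizontal distance between crank and seat below 0.004 m and z of crank in the frame of seat between -0.004 and 0.003 m and angle between crank's own z axis and vertical below 0.06 rad), for 0.2 s.
2. with the crank still on the shaft the jar is gripped firmly between the sliding jaw and the V jaw (horizontal distance between crank and seat below 0.008 m and z of crank in the frame of seat below 0.012 m and contact force between jar and jaw above 15 N), for 0.3 s.
At the end, for the whole second after the job is handed in: The jar is upright in the clamp with the sliding jaw pressing on it with more than 15 N, and the crank stands still and flat (within 0.1 rad) on the chopping board with its hub wholly on the board (contact force between jar and jaw above 15 N and angle between jar's own z axis and vertical below 0.12 rad and x of crank in the frame of board between -0.07 and 0.07 m and y of crank in the frame of board between -0.125 and 0.125 m and z of crank in the frame of board between 0.017 and 0.026 m and angle between crank's own z axis and vertical below 0.1 rad and linear speed of crank below 0.02 m/s); the robot touches nothing.
It fails at once if the jar is squeezed with more than 80 N (contact force between jar and jaw above 80 N).
It fails at once if the crank is forced onto the shaft: contact forces (counted together, wedging included) of more than 60 N before it is down over the shaft (contact force between crank and jar_clamp above 60 N and z of crank in the frame of seat above 0.012 m).
It fails at once if a mug, the sauce jar, the spice jar or the garlic is moved more than 30 mm (distance of any of mug_red, mug_yellow, sauce_jar, spice_jar, garlic from where it was at the start of the episode above 0.03 m).
It also fails if it takes over 72 s, if anything falls off the work surface, if the arm or the gripper's body presses on something with over 40 N, if the wrist force passes 120 N, or if a joint passes its speed limit or range.

## Working session

There is one attempt and no reset: what is moved stays moved. The work goes in short steps, each a Python script; the robot and the scene stay as the last script left them, time stands still between calls to the robot, and variables do not carry over. Pictures are saved under pics/ and viewed, at most 10 in all, crops included, and the job is handed in when it is done.

```bash
ls; mkdir -p pics; python3 - <<'E'
from bench import manip, effector, viewer
import cv2
for n in ("scene","top"):
    im=viewer.get_image(n); cv2.imwrite(f"pics/{n}0.png",im[:,:,::-1])
    c=viewer.get_calibration(n); print(n,c)
print(viewer.get_calibration("wrist"),manip.current_tcp_rot(),manip.current_clock())
E
```

```text
pics
scene {'vfov': 45.47106481397593, 'cx': 281.3304278921467, 'cy': 212.8026142443288, 'eye': array([-0.82637415,  0.23585167,  0.79016277]), 'attitude': array([-0.54516273,  0.6578329 , -0.39271512,  0.34033558])}
top {'vfov': 50.946949292135365, 'cx': 283.6659202727882, 'cy': 205.38940418869456, 'eye': array([0.4733878 , 0.00333565, 1.38326095]), 'attitude': array([-0.70640627,  0.70762953, -0.01097697,  0.011408  ])}
{'vfov': 65.70646984690485, 'cx': 277.9963445519674, 'cy': 208.82796321717646, 'eye': array([ 0.34551431, -0.55474243,  0.38297396]), 'attitude': array([ 0.83883795, -0.52717829, -0.07273278,  0.11464676])} [ 9.75030289e-01  2.22070143e-01 -1.57995350e-04 -8.73208757e-04] 0.1
```

View pics/scene0.png

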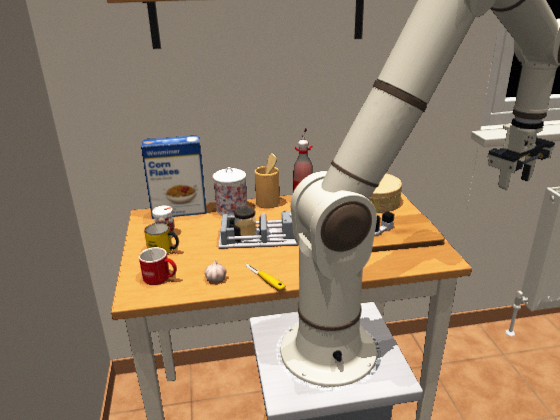

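View pics/top0.png

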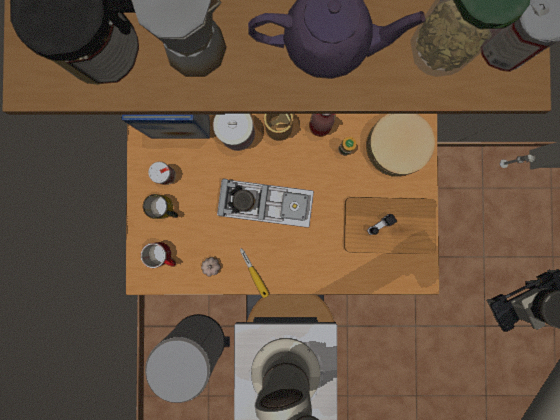

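The top view shows the clamp's shaft near pixel (294,206), the jar at (243,201), and the board with the crank near (380,225). I'll enlarge both areas for precise pixels.

```bash
python3 - <<'E'
import cv2,numpy as np
im=cv2.imread("pics/top0.png")
a=cv2.resize(im[170:270,210:330],None,fx=5,fy=5,interpolation=cv2.INTER_CUBIC)[:400]
b=cv2.resize(im[190:260,340:440],None,fx=5,fy=5,interpolation=cv2.INTER_CUBIC)
o=np.zeros((590,800,3),np.uint8)
a=cv2.resize(im[170:240,210:330],None,fx=4,fy=4,interpolation=cv2.INTER_CUBIC)
b=cv2.resize(im[190:260,340:440],None,fx=4,fy=4,interpolation=cv2.INTER_CUBIC)
o[:280,:480]=a; o[300:580,:400]=b
cv2.imwrite("pics/crop1.png",o)
E
```

```text
(no output)
```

View pics/crop1.png

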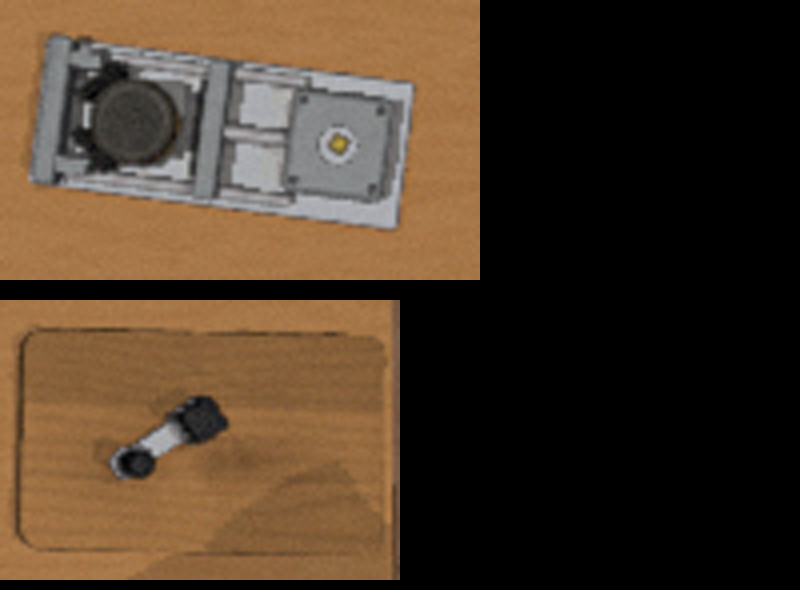

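Crop readings put the shaft tip at (294.4,205.6), the hub top at (390.6,219.1), and the knob top at (373.9,230.4) in the full top image. Next I'll convert these and take wrist views from above each.

```bash
cat > h.py <<'E'
from bench import manip, effector, viewer
import numpy as np, cv2
from scipy.spatial.transform import Rotation as R
def quat(yaw): return (R.from_euler('z',yaw)*R.from_euler('x',np.pi)).as_quat()   # tool down; tool x at yaw, tool y at yaw-90deg
def yaw_now():
    m=R.from_quat(manip.current_tcp_rot()).as_matrix(); return np.arctan2(m[1,0],m[0,0])
def ray(c,u,v,fish):
    f=210/np.tan(np.radians(c['vfov'])/2); x,y=(u-c['cx'])/f,(v-c['cy'])/f
    if fish:
        r=np.hypot(x,y)+1e-12; d=np.array([x/r*np.sin(r),y/r*np.sin(r),np.cos(r)])
    else: d=np.array([x,y,1.])
    return R.from_quat(c['attitude']).apply(d)
def atz(c,u,v,z,fish=False):
    d=ray(c,u,v,fish); return c['eye']+d*(z-c['eye'][2])/d[2]
def pix(c,p):   # fisheye projection
    f=210/np.tan(np.radians(c['vfov'])/2); d=R.from_quat(c['attitude']).inv().apply(np.asarray(p)-c['eye'])
    th=np.arctan2(np.hypot(d[0],d[1]),d[2]); s=f*th/(np.hypot(d[0],d[1])+1e-12); return np.array([c['cx']+s*d[0],c['cy']+s*d[1]])
def shot(name):
    c=viewer.get_calibration("wrist"); im=viewer.get_image("wrist")
    cv2.imwrite(f"pics/{name}.png",im[:,:,::-1]); np.savez(f"pics/{name}.npz",**c); return c
def info(t=''): print(t,'t',round(manip.current_clock(),2),'p',np.round(manip.current_tool_pos(),4),'yaw',round(yaw_now(),3),'F',np.round(manip.current_force(),2),'T',np.round(manip.current_wrist_torque(),3),'gap',round(manip.current_finger_gap(),4),'q7',round(manip.current_q()[6],3))
E
python3 - <<'E'
from h import *
c=viewer.get_calibration("top")
for n,u,v,z in [("shaft",294.4,205.6,.1),("hub",390.6,219.1,.07),("knob",373.9,230.4,.0845),("jar",243,199.5,.098),("boardTL",345.5,198,.022),("boardBR",435,252,.022)]: print(n,atz(c,u,v,z))
cw=viewer.get_calibration("wrist"); T=R.from_quat(manip.current_tcp_rot())
print("cam in tool",T.inv().apply(cw['eye']-manip.current_tool_pos()),(T.inv()*R.from_quat(cw['attitude'])).as_matrix().round(3).tolist())
s=atz(c,294.4,205.6,.1);h=atz(c,390.6,219.1,.07);k=atz(c,373.9,230.4,.0845)
a=np.arctan2(*(k-h)[1::-1]); print("crank yaw",a)
for p in (h,s):
  for z in (.1,.25):
    for y in np.arange(-3,3.2,.5):
      q=manip.solve_ik([p[0],p[1],z],quat(y)); print(z,round(y,2),None if q is None else np.round(q,2).tolist())
for y in (a,a+np.pi): print('g',y,manip.solve_ik([h[0],h[1],.039],quat(y)))
info()
E
```

```text
shaft [ 0.51336001 -0.0271798   0.1       ]
hub [ 0.47358215 -0.31421154  0.07      ]
knob [ 0.44043439 -0.26126631  0.0845    ]
jar [0.53149551 0.12274283 0.098     ]
boardTL [ 0.53901835 -0.18704463  0.022     ]
boardBR [ 0.37211429 -0.46154093  0.022     ]
cam in tool [ 7.12729099e-02  8.86315061e-06 -1.91187804e-01] [[0.001, -0.963, -0.269], [1.0, 0.0, 0.001], [-0.001, -0.269, 0.963]]
crank yaw 2.130169321465601
0.1 -3.0 [1.29, 0.67, -1.03, 1.83, 0.66, 1.04, 1.71]
0.1 -2.5 [1.42, 0.87, -1.3, 1.82, 0.9, 1.21, 2.04]
0.1 -2.0 [-0.34, 0.92, 1.35, 1.88, -0.98, 1.22, -2.22]
0.1 -1.5 [-0.26, 0.73, 1.13, 1.88, -0.77, 1.05, -1.88]
0.1 -1.0 [0.72, 0.44, -0.23, 1.85, 0.13, 0.87, -2.14]
0.1 -0.5 [0.8, 0.45, -0.33, 1.84, 0.19, 0.88, -1.69]
0.1 0.0 [0.88, 0.47, -0.43, 1.84, 0.24, 0.89, -1.24]
0.1 0.5 [0.95, 0.49, -0.52, 1.84, 0.3, 0.9, -0.78]
0.1 1.0 [1.01, 0.51, -0.61, 1.84, 0.36, 0.91, -0.33]
0.1 1.5 [1.08, 0.53, -0.7, 1.83, 0.42, 0.93, 0.12]
0.1 2.0 [1.14, 0.56, -0.79, 1.83, 0.48, 0.95, 0.57]
0.1 2.5 [1.2, 0.6, -0.88, 1.83, 0.55, 0.98, 1.02]
0.1 3.0 [1.26, 0.64, -0.97, 1.83, 0.62, 1.01, 1.4
[... 1697 characters left out ...]
-2.24]
0.25 0.0 [0.75, 0.27, -0.89, 1.81, 0.22, 1.17, -1.77]
0.25 0.5 [0.8, 0.29, -0.95, 1.81, 0.25, 1.18, -1.3]
0.25 1.0 [0.85, 0.3, -1.01, 1.81, 0.28, 1.18, -0.82]
0.25 1.5 [0.89, 0.33, -1.08, 1.81, 0.31, 1.19, -0.35]
0.25 2.0 [0.94, 0.36, -1.16, 1.81, 0.36, 1.21, 0.11]
0.25 2.5 [1.0, 0.42, -1.26, 1.8, 0.43, 1.23, 0.55]
0.25 3.0 [1.07, 0.55, -1.44, 1.8, 0.57, 1.3, 0.92]
g 2.130169321465601 [ 1.10911187  0.64949964 -0.75139616  1.86458101  0.57701364  0.85843765
  0.62659156]
g 5.271761975055394 [ 0.68662005  0.52826481 -0.1880336   1.8790464   0.13914432  0.74682866
 -2.16090163]
 t 0.1 p [ 0.2811 -0.5853  0.1918] yaw 0.448 F [ 0.13 -0.17  0.45] T [ 0.054 -0.03  -0.041] gap 0.0918 q7 -0.21
```

```bash
python3 - <<'E'
from h import *
for n,p,y in [("ws",[.5134,-.0272,.20],2.0),("wc",[.4736,-.3142,.17],2.13)]:
    if n=="ws": manip.move_pose([.4736,-.3142,.25],quat(2.0)); info()
    else: manip.servo_line([.4736,-.3142,.20],ori=quat(2.13),vel=.25)
    manip.move_pose(p,quat(y)); manip.sleep(.2); c=shot(n); info(n); print(pix(c,[p[0],p[1],.1 if n=="ws" else .07]))
a=cv2.imread("pics/ws.png"); b=cv2.imread("pics/wc.png")
cv2.imwrite("pics/both.png",np.hstack([cv2.resize(x[90:360,100:460],(400,300),interpolation=cv2.INTER_AREA) for x in (a,b)]))
E
```

```text
t 1.38 p [ 0.4727 -0.3158  0.2496] yaw 1.997 F [0.27 0.05 0.73] T [ 0.009 -0.122 -0.024] gap 0.0914 q7 0.7
ws t 2.76 p [ 0.5136 -0.0285  0.2   ] yaw 1.998 F [ 0.03 -0.42 -0.13] T [ 0.023 -0.11   0.009] gap 0.0918 q7 0.123
[279.61198357 197.50214396]
wc t 4.57 p [ 0.4744 -0.3142  0.1712] yaw 2.131 F [-0.06  0.47  0.02] T [ 0.022 -0.115  0.037] gap 0.0916 q7 0.735
[278.15190347 198.62436805]
```

View pics/both.png

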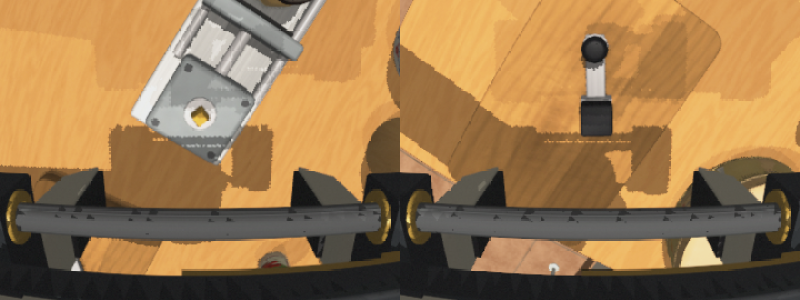

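The wrist views show the brass shaft at about (280,193) in the shaft view and the crank hub at about (277,196), with the knob above it, in the crank view. I'll zoom in on both.

```bash
python3 - <<'E'
import cv2,numpy as np
a=cv2.imread("pics/ws.png")[170:215,255:305]; b=cv2.imread("pics/wc.png")[115:220,240:315]
a=cv2.resize(a,None,fx=9,fy=9,interpolation=cv2.INTER_CUBIC); b=cv2.resize(b,None,fx=4,fy=4,interpolation=cv2.INTER_CUBIC)
o=np.zeros((430,780,3),np.uint8); o[:405,:450]=a; o[:420,460:760]=b
cv2.imwrite("pics/zoom.png",o)
E
```

```text
(no output)
```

View pics/zoom.png

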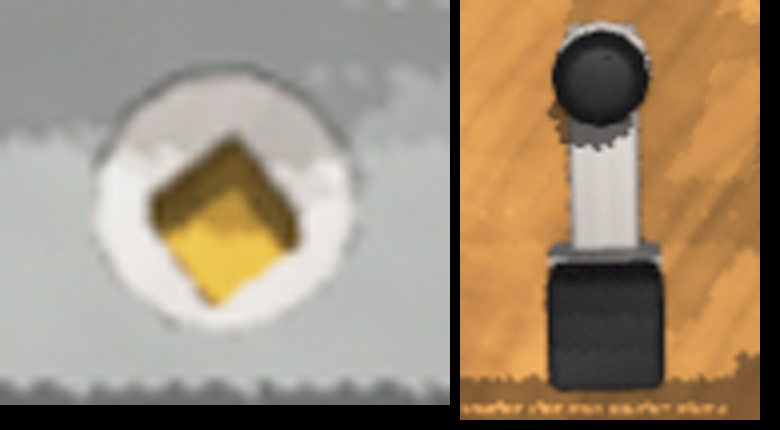

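Zoom: collar centred at (224,198), with the brass square turned so its corners are at top (236,132), left (150,212), right (300,240) and bottom (215,307). The crank is nearly vertical in the image, with its hub's rear top edge at row 388, columns 549–664. I'll fit the shaft silhouette numerically.

```bash
python3 - <<'E'
from h import *
from scipy.optimize import minimize
im=cv2.imread("pics/ws.png"); c=dict(np.load("pics/ws.npz"))
hsv=cv2.cvtColor(im,cv2.COLOR_BGR2HSV); S=8
r0,c0=178,266; sub=cv2.resize(hsv[r0:r0+30,c0:c0+30,1].astype(np.float32),None,fx=S,fy=S,interpolation=cv2.INTER_LINEAR)
m=(sub>90); print("brass px",m.sum()/S/S)
def model(x):
    P=[]
    for w,z in ((6,.08),(6,.093),(4.5,.1)):
        for k in range(4):
            a=x[2]+np.pi/4+k*np.pi/2; q=pix(c,[x[0]/1e3+w*2**.5/1e3*np.cos(a),x[1]/1e3+w*2**.5/1e3*np.sin(a),z]); P.append(((q-[c0,r0])+.5)*S-.5)
    h=cv2.convexHull(np.array(P,np.float32)); t=np.zeros(m.shape,np.uint8); cv2.fillConvexPoly(t,np.round(h*16).astype(np.int32),1,shift=4); return t>0
def cost(x): t=model(x); return (t^m).sum()/(t|m).sum()
best=[]
for p in np.arange(0,1.57,.1):
    s=min((minimize(cost,[513.4+dx,-27.2,p],method='Nelder-Mead',options=dict(initial_simplex=[[513+dx,-27,p],[516+dx,-27,p],[513+dx,-24,p],[513+dx,-27,p+.15]])) for dx in (0,3)),key=lambda s:s.fun); best.append((s.fun,*s.x))
for b in sorted(best)[:5]: print(np.round(b,3), b[3]%(np.pi/2))
# collar centre
print("collar",atz(c,255+(224+.5)/9-.5,170+(198+.5)/9-.5,.08,True))
c2=dict(np.load("pics/wc.npz"))
e=[atz(c2,240+(u-460+.5)/4-.5,115+388.5/4-.5,.07,True) for u in (549,664)]
mid=(e[0]+e[1])/2; w=e[1]-e[0]; n=np.array([-w[1],w[0],0]); n/=np.linalg.norm(n)
print("hub edge w",np.linalg.norm(w),"yaw",np.arctan2(n[1],n[0]),"hub",mid+.014*n)
k=atz(c2,240+(601-460+.5)/4-.5,115+78.5/4-.5,.0845,True); print("knob",k,"yaw",np.arctan2(*(k-mid-.014*n)[1::-1]),np.linalg.norm((k-mid-.014*n)[:2]))
E
```

```text
brass px 178.46875
[ 1.36000e-01  5.13304e+02 -2.73760e+01  1.08300e+00] 1.0833757962966275
[ 1.36000e-01  5.13162e+02 -2.70240e+01  1.06800e+00] 1.0676257870995123
[ 1.37000e-01  5.13294e+02 -2.70970e+01  1.06800e+00] 1.067971432405664
[ 1.37000e-01  5.13478e+02 -2.73500e+01  1.13400e+00] 1.1342288894139765
[ 1.37000e-01  5.13175e+02 -2.71390e+01  1.06700e+00] 1.06653505360448
collar [ 0.51289034 -0.02619869  0.08      ]
hub edge w 0.026938918608600548 yaw 2.1310179668208624 hub [ 0.47132149 -0.31391054  0.07      ]
knob [ 0.43926993 -0.26480843  0.0845    ] yaw 2.149104452918029 0.05863718775828863
```

Both fits agree with the top view to within 3 mm. The shaft is at (0.513,-0.027) with its square at about 1.07 rad, and the crank hub is at (0.4715,-0.3138) with yaw 2.135. Next I'll grasp, lift and hover over the shaft.

```bash
python3 - <<'E'
from h import *
y=2.135
manip.servo_line([.4717,-.3138,.09],ori=quat(y),vel=.15)
manip.servo_line([.4717,-.3138,.039],vel=.08); info('down')
effector.close(f_grip=60); info('closed')
manip.servo_line([.4717,-.3138,.20],vel=.15); info('lift')
q=manip.solve_ik([.5131,-.0268,.16],quat(1.07+np.pi)); print(np.round(q,2))
if q is not None:
    manip.movej(q); info('over'); manip.servo_line([.5131,-.0268,.130],vel=.08); manip.sleep(.3); info('hover'); print(manip.current_gripper_force()); shot("hover")
E
```

```text
down t 6.03 p [ 0.472  -0.3137  0.0391] yaw 2.135 F [0.25 0.77 0.1 ] T [ 0.042 -0.162  0.005] gap 0.0915 q7 0.616
closed t 7.47 p [ 0.4717 -0.3138  0.039 ] yaw 2.135 F [ 0.17 -0.05  0.49] T [-0.009 -0.168 -0.039] gap 0.0006 q7 0.616
lift t 8.7 p [ 0.471  -0.3135  0.199 ] yaw 2.135 F [-0.67 -0.04 -0.19] T [ 0.071 -0.15  -0.017] gap 0.0005 q7 0.766
[ 1.    0.66 -1.36  1.91  0.71  1.18  2.02]
over t 9.85 p [ 0.513  -0.0278  0.1595] yaw -2.075 F [-1.11 -0.46  0.24] T [ 0.094 -0.042 -0.017] gap 0.0003 q7 2.02
hover t 10.68 p [ 0.5134 -0.0267  0.1303] yaw -2.072 F [-0.01  0.34 -0.49] T [ 0.155 -0.078  0.047] gap 0.0005 q7 1.993
0.0
```

View pics/hover.png

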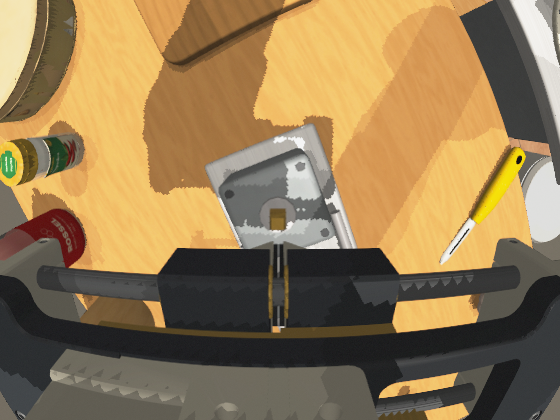

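The grip missed: the finger gap is 0 and no crank shows in the hover image. The shaft is visible at (278,218). I'll go back and look at the crank.

```bash
python3 - <<'E'
from h import *
manip.servo_line([.5131,-.0268,.20],vel=.25)
effector.open_jaws()
manip.move_pose([.4736,-.3142,.20],quat(2.13)); manip.move_pose([.4736,-.3142,.17],quat(2.13)); manip.sleep(.2); c=shot("wc2"); info(); 
im=viewer.get_image("top"); cv2.imwrite("pics/top1.png",im[:,:,::-1])
a=cv2.imread("pics/wc2.png"); t=im[190:260,340:440,::-1]
o=np.zeros((420,800,3),np.uint8); o[:420,:500]=a[:,30:530]; o[:210,500:800]=cv2.resize(t,(300,210),interpolation=cv2.INTER_CUBIC)
cv2.imwrite("pics/look2.png",o)
E
```

```text
t 14.3 p [ 0.4744 -0.3141  0.1711] yaw 2.131 F [ 0.24 -0.21  0.26] T [ 0.062 -0.163  0.033] gap 0.0917 q7 0.736
```

View pics/look2.png

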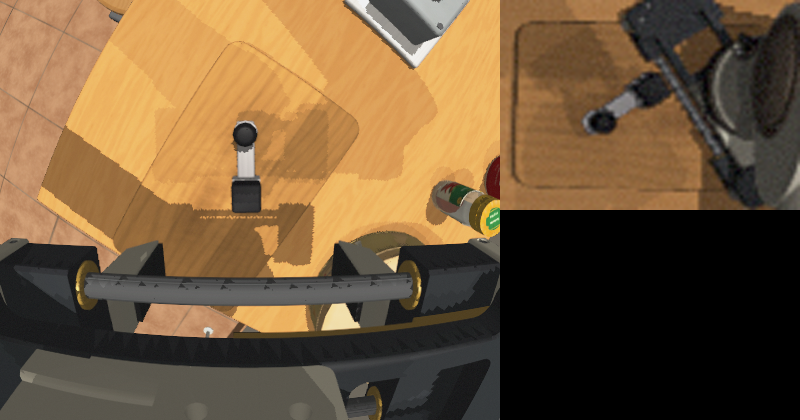

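The crank has not moved: its hub is at (246,195) in the left panel and the hand's fingers show as olive wedges at (145,270) and (355,270). So the fingers passed clear of the hub. I'll go down again with open jaws, checking force, and look between the fingers.

```bash
python3 - <<'E'
from h import *
manip.servo_line([.4717,-.3138,.07],ori=quat(2.135),vel=.2)
manip.servo_line([.4717,-.3138,.039],vel=.1); manip.sleep(.2); info(); c=shot("g0")
for p in ([.4717,-.3138,.07],[.4717,-.3138,.039],[.4717,-.3138,.058]): print(pix(c,p))
b=np.array([np.cos(2.135),np.sin(2.135),0]); 
print("knob",pix(c,np.array([.4717,-.3138,.0845])+.06*b))
im=cv2.imread("pics/g0.png"); cv2.imwrite("pics/g0c.png",cv2.resize(im[100:360,80:480],(800,520)))
E
```

```text
t 15.66 p [ 0.4722 -0.314   0.0395] yaw 2.135 F [-0.34 -0.44 -0.07] T [ 0.015 -0.167  0.063] gap 0.0918 q7 0.616
[279.61736559 257.45095398]
[279.3239534  237.17964788]
[279.49344216 248.86924103]
knob [280.08270746 147.39431842]
```

View pics/g0c.png

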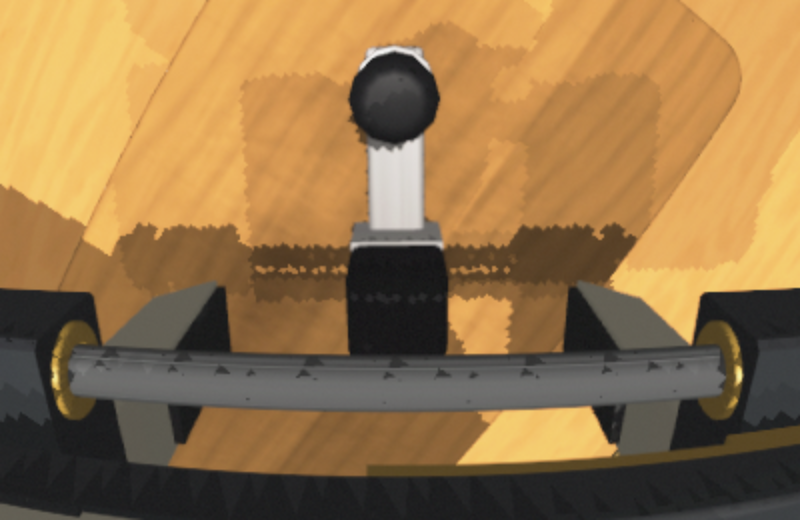

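The hub (about 278,245 full-frame) is centred between the fingers. But the finger tips, inner edges 170 px apart for 92 mm, sit at the depth of the hub's top. So the real tips are about 30 mm higher than the reported TCP. I'll lower in guarded steps and close lower.

```bash
python3 - <<'E'
from h import *
f0=manip.current_force()
z=.039
while z>.010:
    z-=.005; manip.servo_line([.4717,-.3138,z],vel=.08)
    f=manip.current_force()-f0
    if np.linalg.norm(f)>5: print("contact",z,f); break
info('low')
effector.close(f_grip=60); info('closed'); print(manip.current_gripper_force())
E
```

```text
low t 17.21 p [ 0.4714 -0.3136  0.0086] yaw 2.135 F [0.02 0.17 0.14] T [ 0.063 -0.133 -0.047] gap 0.0918 q7 0.586
closed t 18.23 p [ 0.4718 -0.3138  0.009 ] yaw 2.135 F [0.84 0.46 0.6 ] T [ 0.009 -0.114  0.001] gap 0.0278 q7 0.586
59.960322969127446
```

Gripped (gap 27.8 mm). The crank's underside is 13 mm above the reported TCP, so home means a TCP z of 0.067. Lifting and carrying it to the shaft.

```bash
python3 - <<'E'
from h import *
manip.servo_line([.4717,-.3138,.15],vel=.15); manip.sleep(.1); info('lift')
q=manip.solve_ik([.5131,-.0268,.13],quat(1.07+np.pi)); print(np.round(q,2))
manip.movej(q); manip.servo_line([.5131,-.0268,.102],vel=.08); manip.sleep(.3); info('hover')
f0=np.mean([manip.current_force() for _ in range(5)],0); np.save("f0.npy",f0); print('f0',f0)
z=.102
while z>.080:
    z-=.002; manip.servo_line([.5131,-.0268,z],vel=.03)
    f=manip.current_force()-f0; print(round(z,3),np.round(f,1),np.round(manip.current_wrist_torque(),2))
    if f[2]>5 or np.linalg.norm(f)>8: break
info('stop'); shot("fit")
E
```

```text
lift t 19.42 p [ 0.4709 -0.3134  0.1488] yaw 2.135 F [ 0.48  0.13 -3.13] T [-0.023 -0.189  0.038] gap 0.0277 q7 0.723
[ 0.98  0.71 -1.33  1.93  0.77  1.14  1.98]
hover t 21.37 p [ 0.5134 -0.0268  0.1023] yaw -2.072 F [-0.08 -0.88 -3.21] T [ 0.188 -0.062 -0.046] gap 0.0276 q7 1.95
f0 [-0.07599266 -0.87818444 -3.2053447 ]
0.1 [0.5 0.7 0.6] [ 0.21 -0.11 -0.07]
0.098 [-0.7  0.8 -0.4] [ 0.22 -0.1  -0.07]
0.096 [-0.2  1.  -0.3] [ 0.19 -0.06 -0.  ]
0.094 [ 0.3  1.9 -0.3] [ 0.2  -0.14  0.06]
0.092 [-0.1  0.6  0.7] [ 0.19 -0.11 -0.01]
0.09 [0.7 0.6 0.1] [ 0.22 -0.03 -0.04]
0.088 [ 0.6  1.  -0. ] [ 0.18 -0.08 -0.07]
0.086 [-0.1  1.9 -0.2] [ 0.21 -0.09  0.05]
0.084 [0.5 1.5 0.8] [ 0.19 -0.02  0.  ]
0.082 [ 0.2  1.2 -0.6] [ 0.23 -0.14  0.03]
0.08 [ 0.7  1.  -0.1] [ 0.18 -0.09  0.02]
stop t 24.12 p [ 0.5131 -0.0269  0.0799] yaw -2.072 F [ 0.65  0.13 -3.28] T [ 0.177 -0.087  0.024] gap 0.0277 q7 1.927
```

```bash
python3 - <<'E'
from h import *
f0=np.load("f0.npy"); z=.080
while z>.064:
    z-=.0015 if z>.0705 else .0005; manip.servo_line([.5131,-.0268,z],vel=.04)
    f=manip.current_force()-f0; print(round(z,4),np.round(f,1),end=' ')
    if f[2]>4 or np.linalg.norm(f)>9: break
info('stop'); manip.sleep(.3); info()
E
```

```text
0.0785 [-0.1  0.5  0.3] 0.077 [1.1 0.6 0.7] 0.0755 [ 1.2  1.5 -0.7] 0.074 [ 0.3  0.4 -1.1] 0.0725 [0.5 0.8 0.2] 0.071 [ 0.1 -0.1 -0.3] 0.0695 [ 1.4  0.2 -0.1] 0.069 [ 0.7 -0.1 -0.4] 0.0685 [ 0.  -0.1 -1. ] 0.068 [0.1 1.3 0.2] 0.0675 [ 1.6 -0.  -0.1] 0.067 [ 1.8 -0.3  0. ] 0.0665 [-1.2 -1.1  6.3] stop t 27.42 p [ 0.5131 -0.0268  0.0669] yaw -2.071 F [-1.29 -1.97  3.11] T [-0.161  0.185 -0.015] gap 0.028 q7 1.913
 t 27.72 p [ 0.5132 -0.0268  0.0669] yaw -2.072 F [-1.49 -1.52  4.99] T [-0.232  0.282 -0.045] gap 0.0276 q7 1.913
```

Home: the collar contact came at TCP z 0.0665, as predicted, with about 6 N. Now winding clockwise (q7 decreasing) and watching the torque about z.

```bash
cat >> h.py <<'E'
def tz(n=4):
    v=[]
    for _ in range(n): manip.sleep(.03); v.append(np.r_[manip.current_wrist_torque()[2],manip.current_force()])
    return np.mean(v,0)
E
python3 - <<'E'
from h import *
manip.servo_line([.5131,-.0268,.067],vel=.02)
b=tz(); print('base',b.round(3)); np.save("tb.npy",b)
q=np.array(manip.current_q()); np.save("qstart.npy",q)
for k in range(1,6):
    t=q.copy(); t[6]-=.34*k; manip.movej(t); r=tz(); print(round(manip.current_clock(),2),round(.34*k,2),(r-b).round(3),round(manip.current_finger_gap(),4),round(yaw_now(),3))
    if abs(r[0]-b[0])>.6: break
info()
E
```

```text
base [-0.008  0.054 -1.187  0.031]
28.65 0.34 [ 0.119 -1.08  -2.587  1.778] 0.0277 -2.409
29.2 0.68 [ 0.145 -2.52  -2.141  3.377] 0.0278 -2.749
29.75 1.02 [ 0.138 -4.857 -0.705  4.968] 0.0276 -3.088
30.3 1.36 [ 0.142 -4.668  2.202  4.67 ] 0.028 2.855
30.85 1.7 [ 0.139 -4.523  4.083  3.14 ] 0.0277 2.518
 t 30.85 p [ 0.513  -0.0255  0.0669] yaw 2.518 F [-4.28  3.25  3.6 ] T [0.694 0.857 0.121] gap 0.0277 q7 0.219
```

```bash
python3 - <<'E'
from h import *
b=np.load("tb.npy"); q0=np.load("qstart.npy")
manip.servo_line([.5126,-.0260,.0672],vel=.03)
r=tz(); print('shift',(r-b).round(3))
q=np.array(manip.current_q()); print('used',q0[6]-q[6], manip.current_clock())
ref=None
for k in range(1,16):
    t=q.copy(); t[6]-=.1*k; manip.movej(t); d=manip.current_wrist_torque()[2]-b[0]; r=tz(3)-b
    print(round(manip.current_clock(),2),round(q0[6]-t[6],2),round(d,3),r.round(3),round(yaw_now(),3))
    if r[0]>.21: break
info()
E
```

```text
shift [ 0.197  0.394  4.67  -5.118]
used 1.7001026832776982 31.2333
31.58 1.8 0.179 [ 0.219 -0.819  4.731 -3.452] 2.416
 t 31.58 p [ 0.513  -0.0254  0.0669] yaw 2.416 F [-0.59  3.03 -3.84] T [ 0.705 -0.075  0.189] gap 0.0277 q7 0.116
```

```bash
python3 - <<'E'
from h import *
b=np.load("tb.npy"); q0=np.load("qstart.npy")
p=np.array([.5126,-.0254,.0668]); manip.servo_line(p,vel=.03)
r=tz(3); print('shift',(r-b).round(3))
q=np.array(manip.current_q())
for k in range(1,16):
    t=q.copy(); t[6]-=.1*k; manip.movej(t); d=manip.current_wrist_torque()[2]-b[0]; r=tz(3)-b
    print(round(manip.current_clock(),2),round(q0[6]-t[6],2),round(d,3),r.round(3),round(yaw_now(),3))
    if r[0]>.27 or np.hypot(r[1],r[2])>9: break
info()
E
```

```text
shift [ 0.256  0.925  3.955 -3.676]
32.28 1.9 0.195 [ 0.214  1.001  4.433 -3.928] 2.316
32.63 2.0 0.225 [ 0.222  2.026  4.865 -5.176] 2.217
32.98 2.1 0.243 [ 0.234  2.373  5.962 -6.267] 2.118
33.33 2.2 0.227 [ 0.238  3.34   6.148 -6.921] 2.018
33.68 2.3 0.286 [ 0.263  3.302  5.861 -6.695] 1.918
34.03 2.4 0.264 [ 0.268  4.605  6.274 -8.149] 1.818
34.38 2.5 0.225 [ 0.227  4.352  5.882 -7.916] 1.718
34.73 2.6 0.263 [ 0.233  4.224  5.903 -8.948] 1.618
35.08 2.7 0.243 [ 0.229  5.156  6.336 -9.165] 1.518
35.43 2.8 0.249 [ 0.247  5.923  6.098 -9.004] 1.418
35.78 2.9 0.2 [  0.222   5.806   5.911 -10.272] 1.318
36.13 3.0 0.3 [  0.307   6.184   5.801 -10.256] 1.218
 t 36.13 p [ 0.5147 -0.0249  0.067 ] yaw 1.218 F [  6.19   4.62 -10.33] T [ 1.088 -1.664  0.3  ] gap 0.0276 q7 -1.083
```

```bash
python3 - <<'E'
from h import *
b=np.load("tb.npy"); q0=np.load("qstart.npy")
p=np.array(manip.current_tool_pos())+[.0006,.0008,0]; p[2]=.0663; manip.servo_line(p,vel=.03)
r=tz(3); print('shift',(r-b).round(3))
q=np.array(manip.current_q())
for k in range(1,13):
    t=q.copy(); t[6]-=.07*k; manip.movej(t); d=manip.current_wrist_torque()[2]-b[0]; r=tz(4)-b
    print(round(manip.current_clock(),2),round(q0[6]-t[6],2),round(d,3),r.round(3),round(yaw_now(),3))
    if r[0]>.33 or np.hypot(r[1],r[2])>11: break
info()
E
```

```text
shift [ 0.388 -2.784  2.519  5.683]
36.87 3.07 0.424 [ 0.418  0.874  3.89  -1.5  ] 1.149
 t 36.87 p [ 0.5149 -0.025   0.067 ] yaw 1.149 F [ 0.54  2.34 -1.16] T [ 0.591 -0.214  0.389] gap 0.0275 q7 -1.153
```

```bash
python3 - <<'E'
from h import *
b=np.load("tb.npy"); q=np.array(manip.current_q())
r=tz(4)-b; print(r.round(3))
for k in (1,2):
    t=q.copy(); t[6]-=.035*k; manip.movej(t); r=tz(5)-b
    print(round(manip.current_clock(),2),r.round(3),round(yaw_now(),3))
    if r[0]>.45: break
manip.sleep(.3)
shot("grip1"); im=viewer.get_image("top"); cv2.imwrite("pics/top2.png",im[:,:,::-1]); info()
E
```

```text
[ 0.446  0.789  3.754 -1.359]
37.42 [ 0.555  1.166  3.596 -1.905] 1.115
 t 37.82 p [ 0.5149 -0.025   0.067 ] yaw 1.114 F [ 1.49  3.03 -3.31] T [ 0.566 -0.413  0.564] gap 0.0274 q7 -1.188
```

Torque is 0.32 N m above free running, which is about 50 N of squeeze; the angle past contact suggests 20–35 N. Either is in the firm window, so I stop winding. Next I'll relieve the torque, lift off and return the crank.

```bash
python3 - <<'E'
from h import *
b=np.load("tb.npy"); q=np.array(manip.current_q())
for k in range(1,8):
    t=q.copy(); t[6]+=.025*k; manip.movej(t); r=tz(3)-b; print(k,r.round(3))
    if r[0]<.06: break
p=np.array(manip.current_tool_pos())+[.0001*r[1],.0001*r[2],0]; z=.067
while z<.096:
    z+=.002; manip.servo_line([p[0],p[1],z],vel=.05); f=manip.current_force()-b[1:]
    print(round(z,3),f.round(1),end=' ')
    if np.linalg.norm(f)>20: print('STUCK'); break
info()
E
```

```text
1 [ 0.323  1.088  3.785 -2.398]
2 [ 0.145  1.167  4.53  -2.195]
3 [ 0.057  0.238  4.093 -2.231]
0.069 [  5.3   4.3 -14.2] 0.071 [  6.    4.9 -18.7] STUCK
 t 39.37 p [ 0.5147 -0.025   0.0694] yaw 1.188 F [  6.1    3.75 -18.65] T [ 0.812 -1.411  0.155] gap 0.0278 q7 -1.11
```

```bash
python3 - <<'E'
from h import *
b=np.load("tb.npy"); p=np.array([.5149,-.0246,.0695])
for i in range(5):
    f=tz(2)[1:]-b[1:]; print(p.round(4),f.round(1),round(manip.current_wrist_torque()[2]-b[0],3),round(manip.current_tool_pos()[2],4))
    if np.hypot(f[0],f[1])<2.5: break
    p[:2]+=np.clip(f[:2]*.00015,-.001,.001); manip.servo_line(p,vel=.03)
z=manip.current_tool_pos()[2]
while z<.10:
    z+=.002; manip.servo_line([p[0],p[1],z],vel=.05); f=manip.current_force()-b[1:]
    print(round(z,3),f.round(1),end=' ')
    if np.hypot(f[0],f[1])>2.5: p[:2]+=np.clip(f[:2]*.00015,-.001,.001)
    if np.linalg.norm(f)>28: print('STUCK'); break
info()
E
```

```text
[ 0.5149 -0.0246  0.0695] [  5.4   5.7 -17.9] 0.189 0.0694
[ 0.5157 -0.0238  0.0695] [-1.9  0.3 -3.3] 0.144 0.0691
0.071 [  1.2  -0.5 -19.5] 0.073 [  0.5  -1.1 -20.5] 0.075 [ -2.9  -4.3 -12.9] 0.077 [-4.  -2.6 -6.3] 0.079 [-4.7 -1.8  0.6] 0.081 [ 0.3 -0.9 -2. ] 0.083 [-0.6  0.6 -2.4] 0.085 [-0.6  0.6 -2.2] 0.087 [-0.   0.3 -2.8] 0.089 [-1.4  2.4 -3.6] 0.091 [-0.9  1.6 -2.9] 0.093 [-0.3  1.1 -3.8] 0.095 [-0.7  0.9 -3.3] 0.097 [-0.9  1.7 -3. ] 0.099 [-0.1  1.3 -2.8] 0.101 [-0.3  0.2 -2.8]  t 43.75 p [ 0.5139 -0.0247  0.1013] yaw 1.189 F [-0.29 -0.94 -2.8 ] T [-0.064 -0.056  0.033] gap 0.0275 q7 -1.078
```

Crank is off the shaft. Now the guarded placement on the board.

```bash
python3 - <<'E'
from h import *
manip.servo_line([.5139,-.0247,.14],vel=.2)
manip.move_pose([.4717,-.3138,.10],quat(2.135)); manip.servo_line([.4717,-.3138,.018],vel=.12); manip.sleep(.15)
f0=tz(3)[1:]; z=.018; info('near')
while z>.004:
    z-=.001; manip.servo_line([.4717,-.3138,z],vel=.05); f=manip.current_force()-f0
    if f[2]>3: break
print('contact',z,f.round(1)); info()
effector.open_jaws(); manip.servo_line([.4717,-.3138,.12],vel=.2); manip.move_pose([.4717,-.3138,.17],quat(2.135)); manip.sleep(.1)
shot("end"); im=cv2.imread("pics/end.png")
info()
manip.move_pose([.38,-.50,.25],quat(2.135))
t=viewer.get_image("top")[:,:,::-1]; cv2.imwrite("pics/top3.png",t)
o=np.zeros((590,800,3),np.uint8); o[:300,:400]=cv2.resize(im[90:300,140:420],(400,300)); o[:280,400:]=cv2.resize(t[190:260,340:440],(400,280),interpolation=cv2.INTER_CUBIC); o[305:585,:480]=cv2.resize(t[170:240,210:330],(480,280),interpolation=cv2.INTER_CUBIC)
cv2.imwrite("pics/final.png",o); info()
E
```

```text
near t 46.39 p [ 0.4721 -0.3141  0.0187] yaw 2.135 F [-0.01  0.23 -3.38] T [-0.027 -0.19   0.034] gap 0.028 q7 0.249
contact 0.00799999999999999 [-2.5 -0.6  7.7]
 t 48.89 p [ 0.4719 -0.3139  0.009 ] yaw 2.135 F [-2.19 -0.33  4.86] T [ 0.077  0.493 -0.007] gap 0.0276 q7 0.243
 t 51.19 p [ 0.4705 -0.3137  0.168 ] yaw 2.135 F [-0.93  0.63  0.2 ] T [ 0.    -0.131  0.063] gap 0.0918 q7 0.372
 t 52.13 p [ 0.381  -0.4977  0.2491] yaw 2.139 F [-0.64  0.92  0.96] T [ 0.044 -0.087  0.015] gap 0.092 q7 0.826
```

View pics/final.png

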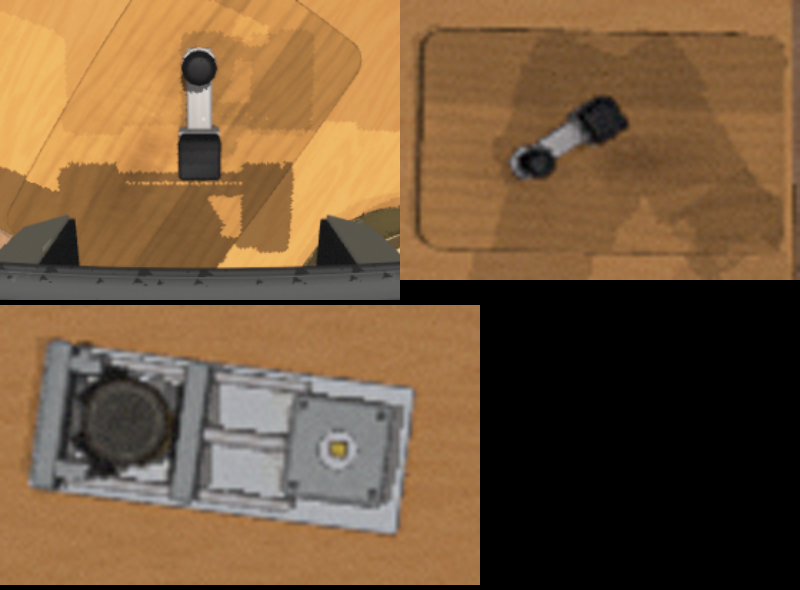

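The crank stands flat on the board, knob up, with its hub at (200,157) in the left panel. In the lower panel the sliding jaw has closed onto the jar at (127,420), which sits in the V. The hand is clear, so I'm handing in.

```bash
python3 -c "
from bench import manip
print(manip.hand_in(), manip.current_clock())"
```

```text
the job is handed in; nothing more can be done
the job is handed in; nothing more can be done
```

The job is handed in with the jar clamped (squeeze inferred from torque and crank angle at roughly 20–50 N, not measured directly) and the crank flat, knob up, on the board at about 52 s; the first grasp missed because the reported TCP was about 30 mm off, and the crank stuck briefly on lift-off.

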